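# Load the sample pan under the spring-closed hood of a moisture analyser

## Task

On the moisture analyser, press the long lever down with one fingertip and keep it down so that the spring-closed hood stays raised, and meanwhile push the sample pan in with the other fingertip until its dish is completely under the hood. Then let the lever up so that the hood shuts over the dish, with the handle sticking out at the front, and move clear. Only push the pan, never lift it or let the hood come down on it, and do not disturb the weight, cup, brush and small sieve standing around.

Things in the scene. Friction and masses are not known exactly. Their poses are not given: they have to be found in the camera images.
- analyser: Moisture analyser, fixed on the bench. Origin: bench level, below the middle of the hood's front wall; +x is the way the pan is pushed in, y left, z up. Positions in other entries are in this frame, in mm. Grey base plate: x -225 to 100, y -57 to 108, top at z 6. White console 62 mm high at x 100 to 220. Hood when shut: x -2 to 92, y -38 to 38, top at z 53, clear window.
- mouth (a point): Point on the lane's midline, on the base plate (z 6) under the hood's front wall (x 0, 3 mm thick). Shut, this wall reaches down to z 15 for y -35 to 4 (to z 35 for y 4 to 34): the pan's handle (5 mm) passes below it, the dish (20 mm) does not.
- stop (a point): Point on the base plate at the middle of the end stop's near face, x 62; a dish against it has its centre at x 40. The lane before it lies between steel rails 8 mm high: faces at y +-29 from x -8 to 62, flaring to about +-47 at x -85.
- shaft (a point): Point on the hinge shaft at the hood's front wall. The shaft (8 mm thick) runs along the analyser's x from -222 to 93, at y 38, z 32. A post with a cap (up to z 37) holds its near end at x -225 to -213. Hood and lever turn about it as one.
- hood (a joint): Angle of hood and lever in rad: 0 shut, 0.65 fully raised (stop). A spring and the hood's weight shut it. The dish passes under the front wall from about 0.35 on; 0.5 to 0.6 leaves room. Holding it there takes about 6 N at the middle of the lever.
- lever (a point): Point on top of the hood's lever, in mid-length, 44 mm out from the shaft. The lever is a 3 mm aluminium plate 200 mm long (analyser x -210 to -10), one with the hood, projecting left (+y) from the shaft by 3 to 65 mm. Shut, it rises outward at 0.35 rad: top at z 50 at y 80. Hood at 0.55 rad: it slopes 0.2 rad down outward, top at z 27 at y 80. A pressing tip may slide along it in x.
- pan: Loose steel sample pan, about 0.12 kg, on the base plate before the hood. Open dish 44 (x) x 48 (y) x 20 mm high; origin under the dish's centre, x towards the hood. A flat handle, 18 mm wide, 5 mm thick, runs to -x and ends in an upright tab 36 mm wide, 44 mm high, 5 mm thick, its rear face 102 mm behind the origin. Heights from the pan's underside.
- pan_tab (a point): Point to push: on the middle of the rear face of the pan's upright tab, 34 mm above the pan's underside (40 mm above the bench).
- weight: Bystander: brass weight, 30 mm diameter, 50 mm high; origin under its centre.
- cup: Bystander: open steel cup, rim 64 mm diameter, 50 mm high; origin under its centre.
- brush: Bystander: brush about 160 mm long, lying on the bench; origin near its middle, underneath.
- sieve: Bystander: small brass sieve, 86 mm diameter, 35 mm high; origin under its centre.
Mind the look-alikes: they are no part of the job. Leave any brown look-alike of the pan alone.

How it is judged:
On the way, in this order (a step that is already met when the one before it is completed fails the run):
1. a fingertip holds the hood raised by its lever (joint over 0.3 rad) while the dish is still in front of the hood (value of joint hood above 0.3 rad and contact force between the fingers and hood above 0.5 N and x of pan in the frame of analyser below -0.02 m), for 0.2 s.
2. with the lever still held by a fingertip and the hood raised (over 0.3 rad), the dish is pushed past the hood's front wall (dish centre at least 20 mm inside) (value of joint hood above 0.3 rad and contact force between the fingers and hood above 0.5 N and x of pan in the frame of analyser above 0.02 m), for 0.05 s.
At the end, for the whole second after the job is handed in: The hood is shut (below 0.04 rad) and the pan stands flat and still in the lane with its dish wholly inside the hood (dish centre 22.5 to 46 mm behind the hood's front wall, within 12 mm of the lane's middle) (value of joint hood below 0.04 rad and x of pan in the frame of analyser between 0.0225 and 0.046 m and y of pan in the frame of analyser between -0.012 and 0.012 m and z of pan in the frame of analyser below 0.009 m and angle between pan's own z axis and vertical below 0.08 rad and linear speed of pan below 0.02 m/s); the robot touches nothing.
It fails at once if the pan is lifted (more than 10 mm) off the base plate (z of pan in the frame of analyser above 0.016 m).
It fails at once if the pan is tipped (over 0.3 rad) (angle between pan's own z axis and vertical above 0.3 rad).
It fails at once if the hood comes down on the pan (over 3 N) (contact force between hood and pan above 3 N).
It fails at once if the weight, cup, brush or small sieve is moved by more than 20 mm (distance of any of weight, cup, brush, sieve from where it was at the start of the episode above 0.02 m).
It also fails if it takes over 40 s, if anything falls off the work surface, if the arm or the gripper's body presses on something with over 40 N, if the wrist force passes 120 N, or if a joint passes its speed limit or range.

## Robot

A 6-joint arm with a two-finger parallel gripper is mounted at the origin on the work surface. World frame = base frame: x ahead of the robot, y to its left, z up, the work surface at z = 0. Lengths are in m, angles in rad, forces in N, time in s.
With the tool pointing down it reaches from about 0.3 to 0.875 m from the base axis. Payload 6.4 kg.
Tool frame: the origin (TCP) lies midway between the tips of the shut fingers; the grasp point (between the pads) lies 19 mm behind it (ctrl.tcp_to_grasp is the distance from the TCP to the grasp point, in m); z points along the fingers, y is the direction in which the jaws open and shut (so a half turn about z gives the same grasp; the last joint's range is limited). The gripper opens to 85 mm and grips with 20 to 120 N. Pads are 22 mm wide; open, the fingers measure 114 mm over their backs; the gripper's body (76 mm by 85 mm) begins 54 mm behind the grasp point. The pads swing forward as they close: fully open they stand 13 mm farther back than shut.
Start: joints at [-1.336, 0.181, 1.607, -0, 1.354, -0.206], TCP at [0.245, -0.52, 0.231] pointing down, gripper open.
Joint ranges: [-2.99, 2.99], [-0.89, 2.07], [0.3, 2.58], [-1.14, 4.28], [0, 2.63], [-3.12, 3.12]. Speed limits (rad/s): [2.57, 2.57, 3.01, 3.14, 3.14, 3.14].

## Interface

Orientations are given as a unit quaternion [w, x, y, z].
In Python, from bench import monitor, imaging, order, spotter, ctrl gives the robot as it stands.
- The arm moves only by the shell command python3 -m pendant 'ROWS'. ROWS is JSON, a list that holds one entry, the list of rows, each a list of 5 numbers: the shift along the world's x, y, z in mm, then the turn about the world's z in degrees, then the finger opening in mm, from 0 to 85.4. A call has 1 to 8 rows; each row shifts and turns the commanded pose from where the row before left it; what a row does not reach is not made up. A row lasts 1/8 s, in which the tool goes at most 62.5 mm and 10.7 degrees, less where a joint would pass 70% of its speed; a pose out of reach is approached as far as the arm can. A call with a gripper value outside its range is refused whole. The fingers move at their own pace and stop on an object; the grip force is fixed at half the most. Time passes only in rows, so rows that do not move let the fingers close. It gives the time, the measured TCP pose, the force and the opening at its end, in the units of the state.
- monitor.get_obs(): the state, without advancing time (a new reading comes with each control period).
- imaging.camera(name): name is "scene" or "side" or "wrist"; returns a dict with "img" (400x640x3 uint8, red, green, blue), "vfov" (degrees; the focal length in pixels is half the picture's height over the tangent of half this angle, whatever the lens; pixels are square), "cx", "cy" (the principal point, pixels), "origin" and "orientation" of the camera in the world. Camera axes: x right, y down, z forward; pixel columns grow to the right and rows downward; lengths in m; the calibration is good to about 2 mm. A picture is of the moment at which its call begins. There is no depth.
- order.hand_in(): hands the job in, once; it reports no verdict.
Trained networks look in the newest picture that a camera, given by its name, has taken for a name from the list of things; names that differ only in an ending like _2 or _b are one class to them, and where a whole thing is asked for, a point or a joint stands for the part that bears it (a point fixed in the world has none). Each returns a list of dicts, best first, with "confidence" (0 to 1); they miss things now and then, are a little off and sometimes report something else, mostly with a low value. They report only what shows in the picture. A call takes as long as a camera call. They do not tell look-alikes from the thing itself.
- spotter.recognise(camera, thing): "at" ([x, y, z] in m, in the coordinates of the camera as it stood for that picture, good to about 4 mm: the middle of the surface that is visible of it).
- spotter.tip_of(camera, thing): "at" ([x, y, z] in m, in the coordinates of the camera as it stood for that picture, good to about 4 mm: a listed point, or the origin of a listed thing).
The state is a dict: "time_s": time; "q": joint angles; "dq": joint speeds; "joint_efforts": joint torques, N m; "eef_pos": TCP position; "eef_rot": TCP orientation; "wrist_force": force on the tool from outside, world axes, zero at the start; "torque": the same for the moment, N m; "opening": opening from 0.0 (shut) to 1.0 (fully open).
Only numpy, scipy, OpenCV 4.12 (cv2) and the standard library are available. Lean on these libraries where they do the work, as an engineer would, in place of code of your own. Each camera call takes 0.05 s, during which the arm holds its last target. There are 200 camera calls.

## Working session

There is one attempt and no reset: what is moved stays moved. The work goes in short steps, Python scripts to look and compute and a shell command to move; the robot and the scene stay as the last step left them, time stands still between calls to the robot, and variables do not carry over. Pictures are saved under pics/ and viewed, about 8 in all and at most 12, crops included, and the job is handed in when it is done.

```bash
ls; mkdir -p pics; cat > h.py <<'E'
from bench import monitor, imaging, order, spotter, ctrl
import numpy as np, cv2
from scipy.spatial.transform import Rotation as R
def q2R(q): return R.from_quat([q[1],q[2],q[3],q[0]]).as_matrix()
def cam(n,save=None):
    c=imaging.camera(n)
    if save: cv2.imwrite(f'pics/{save}.png',cv2.cvtColor(c['img'],cv2.COLOR_RGB2BGR))
    return c
def w(c,p): return np.array(c['origin'])+q2R(c['orientation'])@np.array(p)
def pix(c,P):
    p=q2R(c['orientation']).T@(np.array(P)-c['origin']); f=200/np.tan(np.radians(c['vfov'])/2)
    return np.round([c['cx']+f*p[0]/p[2],c['cy']+f*p[1]/p[2]])
def find(c,n,things,k=3,fn='tip_of'):
    for t in things:
        for d in getattr(spotter,fn)(n,t)[:k]:
            P=w(c,d['at']); print(n,t,round(d['confidence'],2),np.round(P*1000).astype(int),pix(c,P))
E
python3 - <<'E'
from h import *
for n in ['scene','side']:
    c=cam(n,n+'0'); find(c,n,['mouth','stop','shaft','lever','pan','pan_tab','weight','cup','brush','sieve','analyser'])
o=monitor.get_obs();print(o['eef_pos'],o['eef_rot'],o['time_s'])
E
```

```text
pics
scene mouth 0.59 [648 -20  34] [320. 232.]
scene shaft 0.8 [647 -22  33] [320. 233.]
scene lever 0.83 [548  42  50] [306. 196.]
scene pan 0.95 [ 454 -264    2] [162. 257.]
scene pan 0.72 [592 -38   2] [294. 238.]
scene pan 0.68 [541 291   0] [371. 176.]
scene pan_tab 0.97 [577 194  34] [359. 183.]
scene pan_tab 0.62 [ 379 -338   36] [104. 243.]
scene pan_tab 0.58 [491 -17  36] [269. 202.]
scene weight 0.69 [ 474 -136   -2] [222. 235.]
scene weight 0.69 [645 -20  33] [319. 232.]
scene cup 0.95 [ 620 -193   -1] [246. 280.]
scene brush 0.72 [600 113  -3] [344. 213.]
scene sieve 0.69 [545  37  52] [303. 195.]
scene sieve 0.6 [782 111   0] [412. 246.]
scene sieve 0.53 [591 -35   3] [295. 236.]
scene analyser 0.68 [642 -54   3] [306. 251.]
side mouth 0.57 [642 -55   5] [320. 181.]
side stop 0.56 [705 -65   6] [300. 170.]
side stop 0.4 [488 -18  41] [375. 205.]
side stop 0.3 [592 -35   4] [335. 194.]
side shaft 0.78 [645 -17  29] [312. 185.]
side lever 0.71 [545  42  48] [341. 213.]
side pan 0.79 [ 457 -264   -4] [416. 155.]
side pan 0.72 [590 -35   6] [336. 194.]
side pan 0.66 [541 290  -1] [288. 322.]
side pan_tab 0.75 [ 383 -334   31] [454. 139.]
side pan_tab 0.65 [578 195  37] [294. 265.]
side pan_tab 0.62 [489 -18  37] [374. 206.]
side weight 0.53 [ 468 -134   -3] [397. 186.]
side cup 0.65 [ 623 -196    0] [349. 150.]
side cup 0.37 [704 -65   7] [300. 170.]
side brush 0.9 [600 117   0] [303. 241.]
side sieve 0.73 [779 118  -3] [235. 212.]
side sieve 0.6 [590 -37   3] [336. 194.]
side analyser 0.71 [642 -58   2] [321. 181.]
[ 0.24536528 -0.52003249  0.23130227] [-3.66897494e-07  9.75806046e-01  2.18637967e-01  1.55760631e-06] 1.2
```

```bash
python3 -c "
import cv2,numpy as np
a=cv2.imread('pics/scene0.png');b=cv2.imread('pics/side0.png');print(a.shape)"
```

```text
(400, 640, 3)
```

View pics/scene0.png

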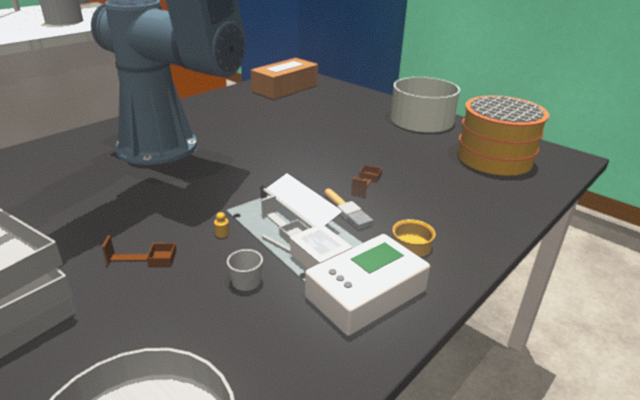

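View pics/side0.png

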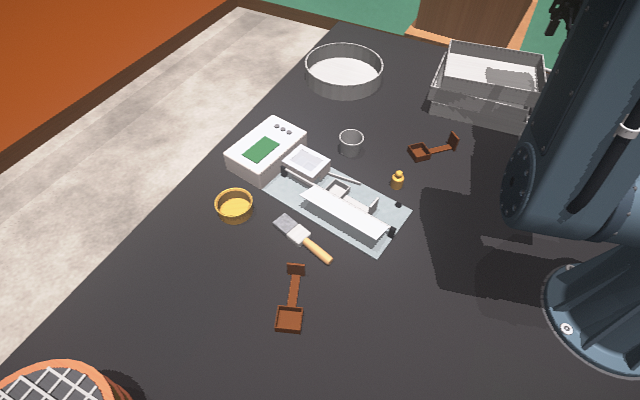

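The real pan is the grey one at (591,-36). Its tab is at (490,-17), and the analyser's yaw is about -10°. I'll move above it for a close look.

```bash
python3 -m pendant '[[[24,50,0,-4.4,60],[24,50,0,-4.4,60],[24,50,0,-4.4,60],[24,50,0,-4.4,60],[24,50,0,-4.4,60],[24,50,0,-4.4,60],[24,50,0,-4.4,60],[24,50,0,-4.4,60]]]'; python3 -m pendant '[[[20,50,0,0,60],[20,50,0,0,60],[0,25,0,0,60],[0,0,0,0,60],[0,0,0,0,60]]]'
python3 - <<'E'
from h import *
T=['mouth','stop','shaft','lever','pan','pan_tab']
c=cam('wrist','w1'); find(c,'wrist',T,2)
o=monitor.get_obs();print(o['eef_pos'],o['eef_rot'],o['time_s'],o['opening'])
E
```

```text
time_s: 2.2
eef_pos: [0.438, -0.1184, 0.2317]
eef_rot: [0.0, 0.996, -0.088, 0.001]
wrist_force: [0.3, 0.5, 0.5]
opening: 0.703
time_s: 2.82
eef_pos: [0.4773, 0.0044, 0.2313]
eef_rot: [0.0, 0.996, -0.087, 0.0]
wrist_force: [0.7, 0.2, -0.5]
opening: 0.703
wrist mouth 0.69 [540  42  48] [274. 130.]
wrist mouth 0.64 [643 -60   5] [351.  15.]
wrist shaft 0.9 [651 -10  30] [303.   9.]
wrist lever 0.7 [543  40  49] [276. 127.]
wrist pan 0.87 [587 -40   3] [341.  74.]
wrist pan 0.86 [ 454 -268   -5] [533. 153.]
wrist pan_tab 0.98 [575 190  32] [140. 121.]
wrist pan_tab 0.87 [492 -22  40] [340. 163.]
[0.47735408 0.00428066 0.23132924] [ 4.00451203e-05  9.96184204e-01 -8.72755806e-02  4.78805710e-05] 3.175 0.7026653324798342
```

View pics/w1.png

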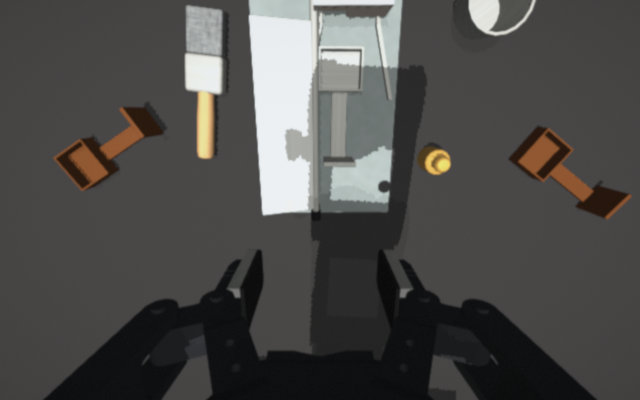

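Wrist view: the lever is the white plate, cols 249-312. The shaft runs down col ~315, and its post is at (316,215). The dish is at (342,68), the tab at (339,161) and the plate's right edge at cols 388-400. The tool is nearly aligned with the analyser. Next I'll turn these pixels into positions.

```bash
cat >> h.py <<'E'
def ray(c,uv,z):
    f=200/np.tan(np.radians(c['vfov'])/2)
    d=q2R(c['orientation'])@np.array([(uv[0]-c['cx'])/f,(uv[1]-c['cy'])/f,1]); o=np.array(c['origin'])
    return o+d*(z-o[2])/d[2]
E
python3 - <<'E'
from h import *
c=cam('wrist'); print(c['origin'],c['orientation'])
def r(n,uv,z): P=ray(c,uv,z)*1000; print(n,np.round(P,1)); return P
a=r('post',(316,215),.037);b=r('shaft',(317,14),.035)
print('yaw',np.degrees(np.arctan2(*(b-a)[1::-1])))
a=r('edgeR0',(389,208),.006);b=r('edgeR1',(400,20),.006)
print('yaw',np.degrees(np.arctan2(*(b-a)[1::-1])))
a=r('levL0',(263,214),.0555);b=r('levL1',(250,18),.0555)
print('yaw',np.degrees(np.arctan2(*(b-a)[1::-1])))
r('tabtop',(339,164),.05);r('dishFL',(322,47),.026);r('dishFR',(362,48),.026);r('dishBL',(319,90),.026);r('dishBR',(362,90),.026)
r('tab L',(323,163),.05);r('tab R',(355,163),.05)
im=c['img'][0:240,220:430]; cv2.imwrite('pics/w1c.png',cv2.resize(im[:,:,::-1],None,fx=2.5,fy=2.5,interpolation=cv2.INTER_CUBIC))
E
```

```text
[ 0.55389663 -0.01000864  0.37280273] [-0.09895207 -0.6353282   0.75670733  0.11815491]
post [433.7  15.7  37. ]
shaft [642.7 -22.8  35. ]
yaw -10.446381688710526
edgeR0 [415.7 -78.    6. ]
edgeR1 [ 629.1 -111.9    6. ]
yaw -9.04484353003215
levL0 [452.   73.7  55.5]
levL1 [645.   40.6  55.5]
yaw -9.740644787680706
tabtop [492.8 -20.8  50. ]
dishFL [614.3 -23.   26. ]
dishFR [606.  -64.5  26. ]
dishBL [573.  -12.5  26. ]
dishBR [564.9 -59.1  26. ]
tab L [496.9  -3.6  50. ]
tab R [490.9 -38.3  50. ]
```

View pics/w1c.png

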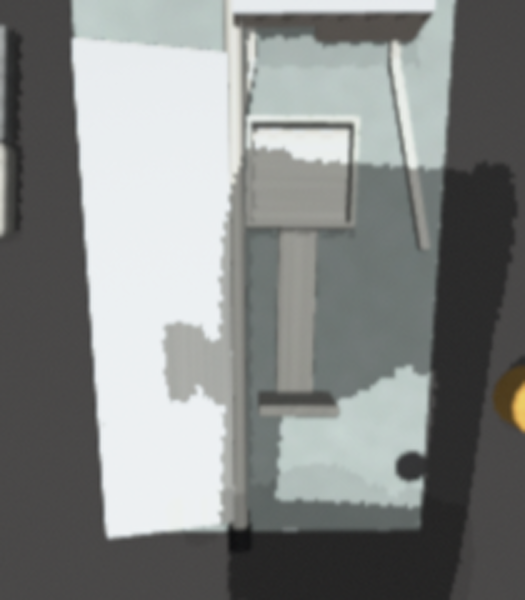

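Best estimate is an analyser origin of (641,-58) with yaw -10°. The pan is parallel to it, at x≈-54, y≈+10. Plan: 60 mm opening, with the tool centre at analyser (-174, 46), then descend.

```bash
python3 -m pendant '[[[0,7,-50,0,60],[0,6,-50,0,60],[0,0,-40,0,60],[0,0,-20,0,60],[0,0,0,0,60]]]'; 
python3 - <<'E'
from h import *
c=cam('wrist','w2'); cs=cam('side'); cc=cam('scene')
def crop(c,P,h=60):
    u,v=pix(c,P).astype(int); im=c['img'][max(0,v-h):v+h,max(0,u-h):u+h,::-1]; return cv2.resize(im,(400,400),interpolation=cv2.INTER_CUBIC)
P=[.52,0,.04]
cv2.imwrite('pics/m2.png',np.hstack([crop(cs,P),crop(cc,P)]))
E
```

```text
time_s: 3.85
eef_pos: [0.4759, 0.0181, 0.0698]
eef_rot: [-0.0, 0.996, -0.087, -0.002]
wrist_force: [0.3, -0.5, 0.5]
opening: 0.702
```

View pics/w2.png

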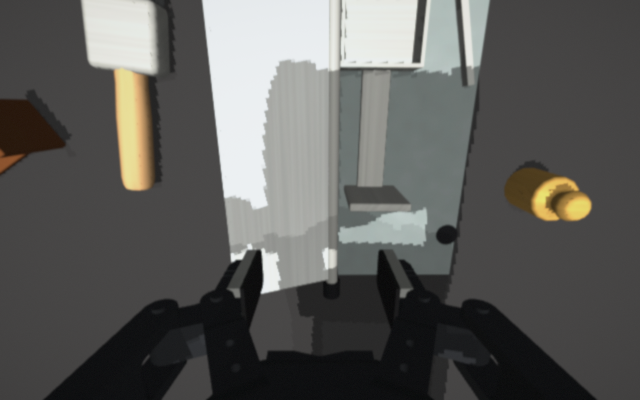

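View pics/m2.png

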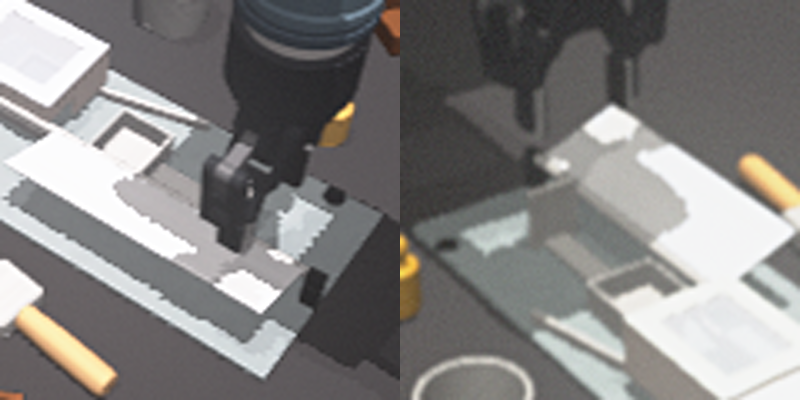

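Tip A (left, col 250-263) is over the lever and tip B (col 378-392) is behind the tab (col 345-410), with a gap to it. I'll press down now.

```bash
python3 -m pendant '[[[0,0,-10,0,60],[0,0,-8,0,60],[0,0,0,0,60]]]';python3 -m pendant '[[[0,0,-8,0,60],[0,0,-6,0,60],[0,0,0,0,60]]]';python3 -m pendant '[[[0,0,-6,0,60],[0,0,0,0,60],[0,0,0,0,60]]]'
python3 - <<'E'
from h import *
c=cam('wrist'); cs=cam('side'); cc=cam('scene')
def crop(c,P,h=60):
    u,v=pix(c,P).astype(int); im=c['img'][max(0,v-h):v+h,max(0,u-h):u+h,::-1]; return cv2.resize(im,(400,400),interpolation=cv2.INTER_CUBIC)
P=[.54,-.01,.04]
cv2.imwrite('pics/m3.png',np.hstack([cv2.resize(c['img'][0:320,160:480,::-1],(400,400)),crop(cc,P)]))
find(c,'wrist',['pan','pan_tab','lever'],2)
E
```

```text
time_s: 4.38
eef_pos: [0.4766, 0.0181, 0.0526]
eef_rot: [-0.0, 0.996, -0.087, -0.001]
wrist_force: [0.8, -0.6, -0.5]
opening: 0.706
time_s: 4.75
eef_pos: [0.4776, 0.0179, 0.0391]
eef_rot: [-0.0, 0.996, -0.087, 0.0]
wrist_force: [0.5, -0.2, 3.3]
opening: 0.702
time_s: 5.12
eef_pos: [0.4776, 0.0179, 0.0334]
eef_rot: [-0.0, 0.996, -0.087, 0.0]
wrist_force: [2.1, 1.1, 5.6]
opening: 0.699
wrist pan 0.69 [590 -37  -1] [384.  24.]
wrist pan 0.57 [489 -22  41] [393. 236.]
wrist pan_tab 0.95 [490 -20  40] [389. 233.]
wrist lever 0.66 [546  43  35] [240. 143.]
```

View pics/m3.png

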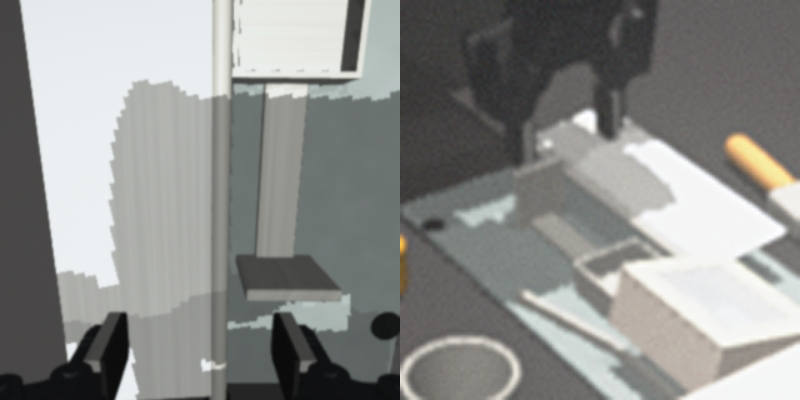

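The lever is down to z≈35 (about 0.35 rad) at 5.6 N. I'll press 8 mm deeper, hold, then start the push.

```bash
python3 -m pendant '[[[0,0,-4,0,60],[0,0,-4,0,60],[0,0,0,0,60],[0,0,0,0,60],[0,0,0,0,60]]]';python3 -m pendant '[[[5,-1,0,0,60],[5,-1,0,0,60],[5,-1.5,0,0,60],[6,-2.5,0,0,60],[6,-2.5,0,0,60],[0,0,0,0,60]]]'
python3 - <<'E'
from h import *
for n in ['wrist','side','scene']:
    c=cam(n,'x4'+n); find(c,n,['pan','pan_tab','lever'],3)
E
```

```text
time_s: 6.05
eef_pos: [0.4775, 0.0181, 0.0254]
eef_rot: [-0.0, 0.996, -0.087, 0.0]
wrist_force: [2.8, 2.6, 4.8]
opening: 0.704
time_s: 6.8
eef_pos: [0.5026, 0.0095, 0.0246]
eef_rot: [0.0, 0.996, -0.086, -0.002]
wrist_force: [-2.4, 1.7, 6.0]
opening: 0.706
wrist pan 0.85 [609 -47   3] [395.  29.]
wrist pan_tab 0.88 [509 -29  41] [396. 254.]
wrist lever 0.78 [545  44  28] [233. 198.]
side pan 0.83 [608 -40   3] [330. 191.]
side pan 0.78 [546 287   2] [286. 319.]
side pan 0.57 [ 455 -263   -3] [417. 155.]
side pan_tab 0.83 [ 385 -336   34] [454. 137.]
side pan_tab 0.83 [579 198  32] [293. 267.]
side pan_tab 0.57 [642 -59  -1] [321. 182.]
side lever 0.96 [542  48  27] [340. 221.]
scene pan 0.77 [608 -43   3] [298. 241.]
scene pan 0.74 [646 -20  33] [320. 232.]
scene pan 0.64 [540 290   2] [371. 176.]
scene pan_tab 0.96 [510 -27  40] [271. 206.]
scene pan_tab 0.84 [577 194  35] [359. 182.]
scene pan_tab 0.56 [ 382 -338   36] [105. 244.]
scene lever 0.67 [545  40  30] [304. 204.]
scene lever 0.49 [ 471 -131   -6] [223. 235.]
```

```bash
python3 -m pendant '[[[5,-2,0,0,60],[5,-2,0,0,60],[5,-2,0,0,60],[5,-2,0,0,60],[0,0,0,0,60]]]'
python3 - <<'E'
from h import *
for n in ['wrist','side','scene']:
    c=cam(n,'x5'+n); find(c,n,['pan','pan_tab','lever'],1 if n=='wrist' else 3)
w5=cv2.imread('pics/x5wrist.png');cc=cv2.imread('pics/x5scene.png')
cv2.imwrite('pics/m5.png',np.hstack([cv2.resize(w5[0:320,160:480],(400,400)),cv2.resize(cc[170:290,240:360],(400,400),interpolation=cv2.INTER_CUBIC)]))
E
```

```text
time_s: 8.02
eef_pos: [0.5224, 0.0016, 0.0246]
eef_rot: [-0.0, 0.996, -0.086, -0.002]
wrist_force: [-2.7, 2.1, 6.9]
opening: 0.701
wrist pan 0.89 [627 -49   0] [383.  36.]
wrist pan_tab 0.83 [530 -37  40] [395. 251.]
wrist lever 0.94 [546  41  23] [236. 232.]
side pan 0.97 [ 456 -264   -3] [417. 155.]
side pan 0.86 [540 287  -1] [289. 321.]
side pan 0.78 [627 -47   8] [324. 185.]
side pan_tab 0.95 [580 195  33] [293. 265.]
side pan_tab 0.77 [ 382 -335   32] [455. 138.]
side pan_tab 0.29 [ 623 -196    0] [350. 150.]
side lever 0.76 [545  46  29] [340. 219.]
side lever 0.51 [ 620 -193   -2] [350. 151.]
scene pan 0.95 [540 290   1] [371. 176.]
scene pan 0.82 [ 454 -260    5] [164. 255.]
scene pan 0.72 [629 -47   4] [304. 246.]
scene pan_tab 0.95 [528 -32  38] [275. 210.]
scene pan_tab 0.81 [581 194  37] [361. 182.]
scene pan_tab 0.56 [ 383 -337   35] [106. 244.]
scene lever 0.73 [547  41  29] [306. 204.]
scene lever 0.32 [699 -65   6] [324. 265.]
scene lever 0.26 [529 -34  38] [275. 211.]
```

View pics/m5.png

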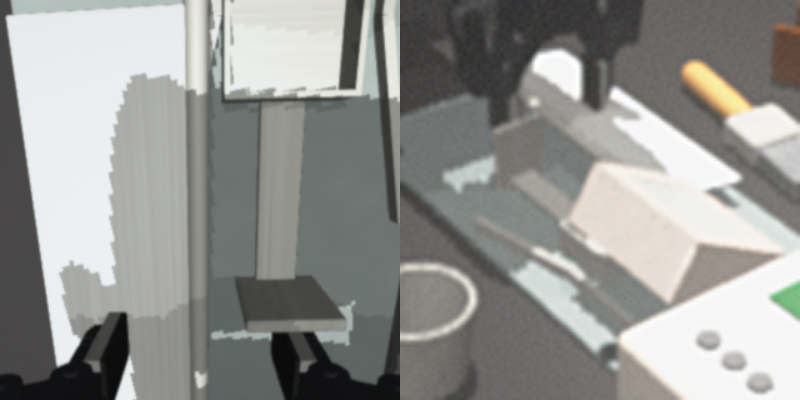

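The hood is well up and the dish is going under it, sitting slightly left against the rail. I'll push straight from here.

```bash
python3 -m pendant '[[[5,-0.9,0,0,60],[5,-0.9,0,0,60],[5,-0.9,0,0,60],[5,-0.9,0,0,60],[0,0,0,0,60]]]'
python3 - <<'E'
from h import *
for n in ['wrist','side','scene']:
    c=cam(n,'x6'+n); find(c,n,['pan','pan_tab','lever'],1 if n=='wrist' else 3)
E
```

```text
time_s: 9.25
eef_pos: [0.5424, -0.002, 0.0246]
eef_rot: [0.0, 0.996, -0.086, -0.002]
wrist_force: [-3.2, 1.3, 7.5]
opening: 0.702
wrist pan 0.7 [645 -53   2] [384.  39.]
wrist pan_tab 0.83 [548 -41  39] [396. 253.]
wrist lever 0.75 [544  41  25] [239. 270.]
side pan 0.84 [541 286  -1] [289. 320.]
side pan 0.65 [ 455 -265   -5] [417. 156.]
side pan 0.51 [649 -53   6] [317. 180.]
side pan_tab 0.95 [581 193  35] [293. 264.]
side pan_tab 0.8 [545 -39  40] [355. 190.]
side pan_tab 0.73 [698 -65   7] [302. 170.]
side lever 0.68 [546  50  29] [338. 220.]
scene pan 0.93 [543 289   0] [371. 177.]
scene pan 0.88 [ 453 -263    2] [163. 257.]
scene pan 0.77 [650 -51   5] [310. 251.]
scene pan_tab 0.96 [549 -37  38] [280. 215.]
scene pan_tab 0.75 [ 381 -335   36] [106. 243.]
scene pan_tab 0.6 [579 195  33] [360. 183.]
scene lever 0.68 [549  43  30] [307. 204.]
```

```bash
python3 -m pendant '[[[5,-0.9,0,0,60],[5,-0.9,0,0,60],[5,-0.9,0,0,60],[5,-0.9,0,0,60],[0,0,0,0,60]]]'; python3 -m pendant '[[[4,-0.7,0,0,60],[4,-0.7,0,0,60],[0,0,0,0,60]]]'
python3 - <<'E'
from h import *
for n in ['wrist','side','scene']:
    c=cam(n,'x7'+n); find(c,n,['pan','pan_tab','lever','stop','mouth'],1 if n=='wrist' else 3)
w5=cv2.imread('pics/x7wrist.png');cc=cv2.imread('pics/x7scene.png')
cv2.imwrite('pics/m7.png',np.hstack([cv2.resize(w5[0:320,160:480],(400,400)),cv2.resize(cc[170:290,240:360],(400,400),interpolation=cv2.INTER_CUBIC)]))
E
```

```text
time_s: 10.48
eef_pos: [0.5625, -0.0056, 0.0246]
eef_rot: [0.0, 0.996, -0.086, -0.002]
wrist_force: [-3.0, 1.5, 6.8]
opening: 0.702
time_s: 10.85
eef_pos: [0.5702, -0.0069, 0.0245]
eef_rot: [0.0, 0.996, -0.086, -0.002]
wrist_force: [-3.6, 2.8, 6.9]
opening: 0.708
wrist pan_tab 0.75 [576 -45  40] [395. 254.]
wrist lever 0.9 [544  40  26] [244. 315.]
wrist mouth 0.79 [641 -62   3] [398. 106.]
side pan 0.85 [ 454 -265   -2] [418. 155.]
side pan 0.6 [540 287   1] [289. 320.]
side pan 0.49 [677 -57   3] [308. 177.]
side pan_tab 0.85 [ 383 -336   35] [455. 137.]
side pan_tab 0.84 [579 196  34] [293. 266.]
side pan_tab 0.53 [574 -44  40] [344. 184.]
side lever 0.84 [544  47  29] [340. 220.]
side lever 0.74 [780 113  -4] [235. 211.]
side stop 0.95 [701 -67   7] [301. 170.]
side stop 0.44 [640 -53   1] [320. 183.]
side mouth 0.75 [643 -52   4] [319. 182.]
scene pan 0.92 [678 -60   3] [318. 260.]
scene pan 0.86 [ 458 -265    3] [163. 257.]
scene pan 0.59 [539 289   1] [370. 176.]
scene pan_tab 0.87 [577 195  36] [360. 182.]
scene pan_tab 0.72 [575 -42  37] [288. 221.]
scene pan_tab 0.64 [ 381 -342   36] [102. 244.]
scene lever 0.56 [544  42  29] [305. 203.]
scene mouth 0.75 [639 -54  13] [306. 246.]
```

View pics/m7.png

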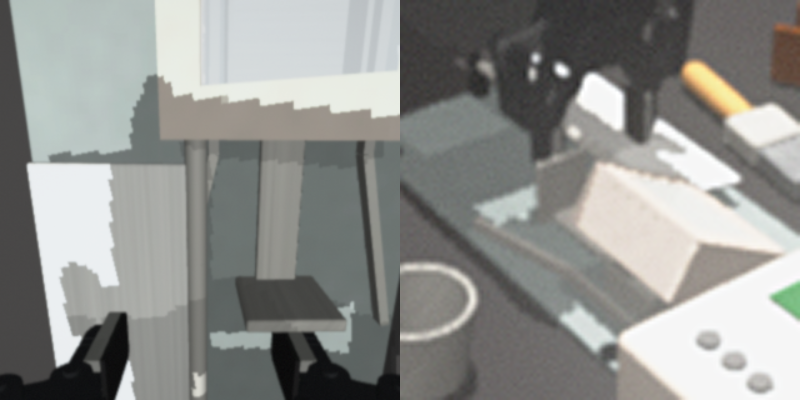

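The pan is at x≈34-36 mm, y≈5 mm, inside the window and clear of the stop. I'll back off the tab, then let the hood down gently.

```bash
python3 -m pendant '[[[-4,0.7,0,0,60],[-4,0.7,0,0,60],[0,0,0,0,60],[0,0,3,0,60],[0,0,3,0,60],[0,0,3,0,60],[0,0,3,0,60],[0,0,3,0,60]]]'; python3 -m pendant '[[[0,0,3,0,60],[0,0,3,0,60],[0,0,3,0,60],[0,0,3,0,60],[0,0,4,0,60],[0,0,5,0,60],[0,0,10,0,60],[0,0,20,0,60]]]'; python3 -m pendant '[[[0,0,40,0,60],[0,0,40,0,60],[-20,0,30,0,60],[0,0,0,0,60],[0,0,0,0,60]]]'
python3 - <<'E'
from h import *
for n in ['wrist','side','scene']:
    c=cam(n,'x8'+n); find(c,n,['pan','pan_tab','lever','weight','cup','brush','sieve'],3)
w5=cv2.imread('pics/x8wrist.png');cc=cv2.imread('pics/x8scene.png')
cv2.imwrite('pics/m8.png',np.hstack([cv2.resize(w5[0:320,160:480],(400,400)),cv2.resize(cc[170:290,240:360],(400,400),interpolation=cv2.INTER_CUBIC)]))
E
```

```text
time_s: 12.75
eef_pos: [0.5634, -0.0059, 0.0399]
eef_rot: [0.0, 0.996, -0.087, -0.001]
wrist_force: [0.1, -1.9, 1.7]
opening: 0.703
time_s: 13.75
eef_pos: [0.5638, -0.0056, 0.0915]
eef_rot: [-0.0, 0.996, -0.087, -0.001]
wrist_force: [-0.2, 0.4, -0.0]
opening: 0.705
time_s: 14.38
eef_pos: [0.5442, -0.0057, 0.201]
eef_rot: [-0.0, 0.996, -0.087, 0.0]
wrist_force: [-0.3, -0.4, -0.6]
opening: 0.7
wrist pan 0.88 [ 454 -267   -4] [539. 211.]
wrist pan 0.84 [543 284   3] [ 86. 218.]
wrist pan_tab 0.75 [576 191  33] [135. 187.]
wrist pan_tab 0.66 [576 -46  43] [353. 150.]
wrist pan_tab 0.63 [ 381 -339   33] [620. 269.]
wrist lever 0.85 [541  37  47] [279. 197.]
wrist weight 0.94 [ 470 -135   -4] [431. 216.]
wrist cup 0.68 [ 625 -196    1] [481.  75.]
wrist cup 0.38 [ 473 -134    0] [431. 215.]
wrist brush 0.65 [596 113  -2] [210. 151.]
wrist brush 0.57 [ 623 -197    2] [483.  76.]
side pan 0.97 [ 455 -265   -3] [417. 155.]
side pan 0.86 [540 290  -2] [288. 322.]
side pan 0.62 [676 -61   3] [309. 175.]
side pan_tab 0.94 [ 384 -337   33] [454. 137.]
side pan_tab 0.72 [578 195  35] [294. 265.]
side pan_tab 0.68 [575 -44  39] [344. 184.]
side lever 0.91 [543  40  49] [342. 212.]
side weight 0.61 [ 472 -134   -1] [395. 185.]
side cup 0.51 [ 623 -194    0] [349. 150.]
side brush 0.91 [597 116  -1] [304. 242.]
side brush 0.51 [641 -59   1] [321. 181.]
side sieve 0.75 [778 112  -3] [236. 211.]
scene pan 0.94 [542 290   2] [371. 176.]
scene pan 0.63 [ 455 -263    5] [163. 256.]
scene pan 0.5 [647 -20  32] [320. 233.]
scene pan_tab 0.86 [ 382 -340   34] [104. 245.]
scene pan_tab 0.7 [580 195  38] [361. 182.]
scene pan_tab 0.66 [575 -45  44] [286. 219.]
scene lever 0.85 [546  39  54] [305. 195.]
scene weight 0.75 [ 470 -132   -5] [222. 235.]
scene cup 0.56 [ 620 -197   -1] [244. 281.]
scene brush 0.79 [601 114  -2] [344. 213.]
scene sieve 0.67 [782 110  -2] [411. 247.]
```

View pics/m8.png

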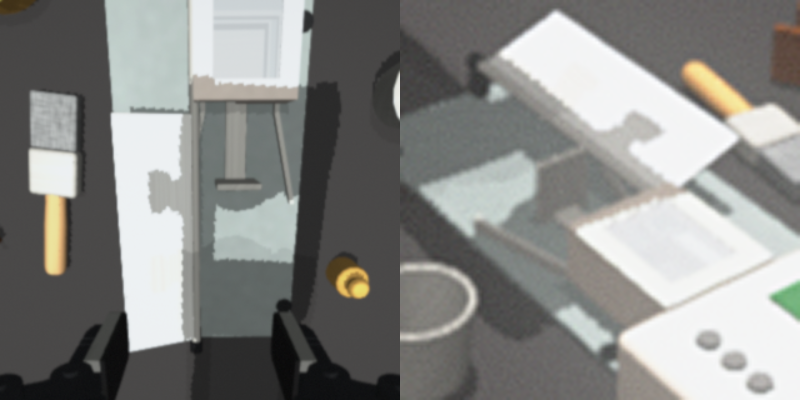

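The hood is shut with the lever back at z≈49. The dish is under the window, the handle sticks out at the front, and the bystanders have not moved. I'll hand in.

```bash
python3 -c "
from bench import order; print(order.hand_in())"
```

```text
the job is handed in; nothing more can be done
None
```

I pressed the lever down with one fingertip, which raised the hood to about 0.5 rad by my estimate. While holding it there, I pushed the pan in by its tab with the other fingertip. I then backed off, let the lever up slowly and moved clear. The job was handed in at about 14.5 s of the 40 s, and no verdict was reported.

**Last checks:**
- **Pan:** the dish was about 34–36 mm behind the front wall and about 5 mm left of the lane's middle. After the hood shut, only the side view still picked up the pan's origin, at (676, -61) mm, in line with the estimate from before it shut.
- **Hood:** the lever is back at z 47–54 mm, against 48–50 mm before I started. The picture shows the hood shut with the handle sticking out at the front.
- **Bystanders:** the weight, cup, brush and sieve are all within a few millimetres of where they started.
- **Robot:** the wrist force is about zero and the tool is at z 0.20 m.

No final check failed. The scene view's last report for the pan missed it, giving a point on the shaft instead, so I went by the side view and the tab position.

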